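# Clamp a bottle on the shaker platform

### The job

Clamp the white bottle on the bench shaker for a run. Squeeze the red release lever of the sliding bar against its black grip and, keeping it squeezed, slide the bar until the bottle is pushed home in the V rest and the spring pad is pressed in about two thirds of its travel, but never driven to its stop; then let go, so that the catch drops into a notch and the pad stays sprung against the upright bottle. Leave the other things alone.

Things in the scene. Friction and masses are not known exactly. Their poses are not given: they have to be found in the camera images.
- bottle: white plastic bottle, 52 mm in diameter, 72 mm high, loose; it stands on the shaker's mat, roughly in a white ring in front of the spring pad. Origin at the centre of its underside, z up. It need not be touched: the pad pushes it along and the V rest centres it.
- shaker: white bench shaker, fixed, 242 x 194 mm, platform 60 mm above the worktop, with a 2 mm mat. Origin on the worktop near its centre; x = the way the bar slides to close, towards the V rest; z up. The black V rest (45 mm high, fixed) opens towards the bar; it can be screwed down anywhere in a 30 mm range, unmeasured: a bottle is home in it with its axis 40 to 70 mm along x from the origin..
- clamp_bar: blue sliding bar across the platform, 38 x 155 mm; origin in its middle, level with the platform's top, axes as the shaker's. It slides along the shaker's x only, with 0.6 N of friction and 1.5 N of drag per 10 mm/s, and is locked both ways while its catch is in a notch of the steel rail on the shaker's -y edge (7 mm from notch to notch; the notches' places are not given).
- pad (a point): centre of the spring pad's face as it stands when free (point fixed on the bar, 45 mm along x from the bar's origin, 30 mm above the platform). The rubber-faced pad, 34 x 32 mm, can be pressed 15 mm into the bar: it yields at 3.5 N, then 1.2 N per mm: 15.5 N is two thirds in, 21.5 N its stop. When the lever is let go it pushes the bar back until the catch drops in a notch, 9 mm at most.
- grip (a point): point on the bar, 60 mm above the platform, midway between the outer faces of the black fixed grip (15 mm away on the shaker's +y side) and of the red lever when fully squeezed (15 mm on the -y side). Both are upright plates, 22 mm wide along x, ending 80 mm above the platform; fingers can go down to 35 mm above it. At rest the lever leans outward by 0.2 rad: its top is 11 mm farther out.
- release_lever (a joint): angle of the red release lever: 0 = at rest, catch fully down in a notch; about 0.16 = catch on top of a tooth between two notches; 0.2 = fully squeezed, at its stop, catch clear of the notches (from 0.18 up). A spring returns it; squeezing takes about 8 N near its top.
- pellet_jar: bystander: clear jar with a blue lid, 63 mm wide, 82 mm high, loose; origin at the centre of its underside
- sample_vial: bystander: clear vial with a white cap, 41 mm wide, 73 mm high, loose; origin at the centre of its underside; it stands on the shaker's -y side
- spare_vial: bystander: clear vial with a white cap, 41 mm wide, 73 mm high, loose; origin at the centre of its underside; it stands on the shaker's +y side
Mind the look-alikes: they are no part of the job. What is shaped like the bottle but yellow is not meant.

How it is judged:
By the outcome, as a careful person would: the job done as asked, in the order asked, and still so for the second after the job is handed in, with the robot touching nothing.
It also fails if it takes over 38 s, if anything falls off the work surface, if the arm or the gripper's body presses on something with over 40 N, if the wrist force passes 120 N, or if a joint passes its speed limit or range.

### The arm

A 7-joint arm with a two-finger parallel gripper is mounted at the origin on the work surface; the furniture and walls round the work are solid. World frame = base frame: x ahead of the robot, y to its left, z up, the work surface at z = 0. Lengths are in m, angles in rad, forces in N, time in s.
With the tool pointing down it reaches from about 0.425 to 0.95 m from the base axis. Payload 4.7 kg.
Tool frame: the origin (TCP) lies on the centre line of the jaws, within the pads' length; the fingertips stand robot.nose_length ahead of it and the grasp point (between the pads) lies 8 mm behind it (robot.nose_length is the distance from the TCP to the fingertips, in m); z points along the fingers, y is the line along which they close (so a half turn about z gives the same grasp; the last joint's range is limited). The gripper opens to 85 mm and grips with 20 to 120 N. Pads are 22 mm wide; open, the fingers measure 114 mm over their backs; the gripper's body (76 mm by 85 mm) begins 54 mm behind the grasp point. The pads swing forward as they close: fully open they stand 13 mm farther back than shut.
Start: joints at [-1.144, 0.469, -0.049, 1.532, 0.024, 1.141, -0.082], TCP at [0.297, 0.606, 0.242] pointing down, gripper open.
Joint ranges: [-2.59, 2.59], [-0.33, 1.99], [-1.39, 1.29], [0.1, 2.45], [-1.04, 4.18], [0.21, 1.99], [-2.66, 2.66]. Speed limits (rad/s): [2.57, 2.57, 3.14, 3.14, 3.14, 3.14, 3.14].

### API

Orientations are given as [roll, pitch, yaw] about the fixed x, y, z axes, in that order (R = Rz(yaw) Ry(pitch) Rx(roll)).
In Python, from plant import robot gives the robot as it stands. Calls block until the motion is done:
- robot.goto(position, orientation): joint-space move of the TCP to a pose.
- robot.move_straight(position, vel=0.15, attitude=None, contact_N=None): straight line of the TCP; attitude=None keeps the orientation; vel is the mean speed in m/s. With contact_N (N) it stops when the force on the tool has changed by that much, and returns True; else False.
- robot.move_joints(angles): joint-space move.
- robot.grip(opening, strength=None): opening from 0.0 (shut) to 1.0 (fully open); strength is the grip in N (None keeps the last); returns when the fingers have stopped.
- robot.sleep(seconds).
- robot.inverse_kinematics(position, orientation): joint angles nearest the present ones, or None.
- robot.sense(): the state.
- robot.grab_frame(name): name is "scene" or "side" or "wrist"; returns a dict with "image" (420x560x3 uint8, red, green, blue), "range_z" (420x560 float32, m along the optical axis (not along the pixel's ray), 0 where there is no reading), "fx", "fy", "cx", "cy" (pixels), "R" (3x3) and "t" (3): a world point X has camera coordinates R X + t. Camera axes: x right, y down, z forward; pixel columns grow to the right and rows downward; lengths in m; the calibration is good to about 2 mm. A picture is of the moment at which its call begins.
A pose or a line that the arm cannot do raises robot.IKError and nothing moves.
- robot.close_job(): hands the job in; it is judged then, once.
The state is a dict: "t": time; "joint_pos": joint angles; "joint_velocities": joint speeds; "effort": joint torques, N m; "tcp_pos": TCP position; "tcp_rot": TCP orientation; "wrist_force": force on the tool from outside, world axes, zero at the start; "torque": the same for the moment, N m; "opening": opening from 0.0 (shut) to 1.0 (fully open); "gripper_force": force on a finger pad.
Only numpy, scipy, OpenCV 4.12 (cv2) and the standard library are available. Lean on these libraries where they do the work, as an engineer would, in place of code of your own. Each camera call takes 0.05 s, during which the arm holds its last target. There are 200 camera calls.

## Working session

There is one attempt and no reset: what is moved stays moved. The work goes in short steps, each a Python script; the robot and the scene stay as the last script left them, time stands still between calls to the robot, and variables do not carry over. Pictures are saved under pics/ and viewed, at most 10 in all, crops included, and the job is handed in when it is done.

```bash
ls; mkdir -p pics
python3 - <<'E'
from plant import robot
import cv2, numpy as np, pickle
s=robot.sense(); print(s['t'],s['tcp_pos'],s['tcp_rot'],s['opening'],robot.nose_length)
for n in ['scene','side']:
    f=robot.grab_frame(n); pickle.dump(f,open(n+'.pkl','wb'))
    cv2.imwrite(f'pics/{n}1.png',f['image'][...,::-1])
    print(n,f['fx'],f['cx'],f['cy'],(-f['R'].T@f['t']).round(3),f['R'][2].round(3))
E
```

```text
pics
0.0 [0.29686188 0.60559277 0.24122439] [-3.13960453e+00  7.43003687e-05  2.68584166e+00] 1.0014320683327518 0.011
scene 460.37433508195306 281.31642026004596 205.56444532096205 [-0.036  1.33   0.558] [ 0.445 -0.805 -0.392]
side 546.9246814146945 287.01140661126277 201.52890331193123 [-0.276 -0.68   0.698] [ 0.521  0.75  -0.407]
```

View pics/scene1.png

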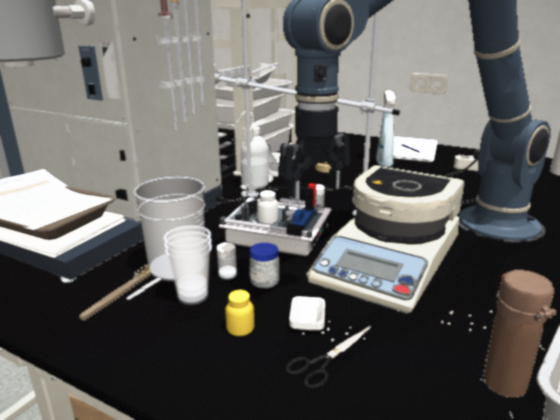

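View pics/side1.png

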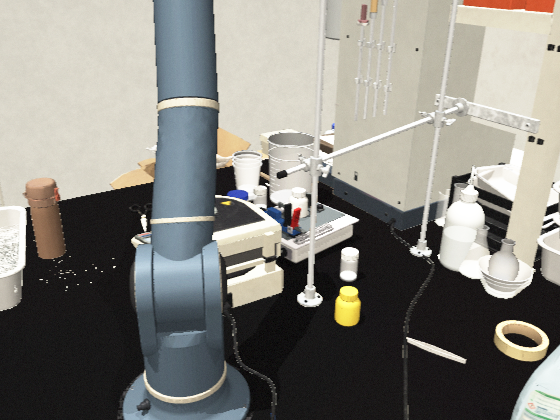

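```bash
cat > h.py <<'E'
import cv2, numpy as np, pickle
def cloud(f):
    v,u=np.mgrid[:420,:560]; z=f['range_z'].astype(float)
    c=np.stack([(u-f['cx'])/f['fx']*z,(v-f['cy'])/f['fy']*z,z],-1)
    P=(c-f['t'])@f['R']; P[z<=0]=np.nan; return P
def hsv(f): return cv2.cvtColor(f['image'],cv2.COLOR_RGB2HSV)
def proj(f,X):
    c=f['R']@np.asarray(X)+f['t']; return np.array([f['fx']*c[0]/c[2]+f['cx'],f['fy']*c[1]/c[2]+f['cy']])
E
python3 - <<'E'
from h import *
F={n:pickle.load(open(n+'.pkl','rb')) for n in['scene','side']}
a=F['scene']['image'][165:265,205:345]; b=F['side']['image'][170:270,225:365]
cv2.imwrite('pics/crop1.png',np.vstack([cv2.resize(x[...,::-1],(420,300),interpolation=cv2.INTER_CUBIC) for x in(a,b)]))
for n,box in(('scene',(205,165,345,265)),('side',(225,170,400,340))):
    f=F[n];P=cloud(f);H=hsv(f);x0,y0,x1,y1=box
    M=np.zeros((420,560),bool);M[y0:y1,x0:x1]=1
    h,s,v=H[...,0],H[...,1],H[...,2]
    for nm,m in dict(red=((h<8)|(h>172))&(s>140)&(v>60),blue=(h>95)&(h<130)&(s>110)&(v>30)).items():
        k,l,st,_=cv2.connectedComponentsWithStats((m&M).astype(np.uint8))
        for i in range(1,k):
            if st[i,4]>15:
                Q=P[l==i]; print(n,nm,st[i],np.nanpercentile(Q,[5,50,95],axis=0).round(3).tolist())
# key pixels
for n,pts in dict(scene=[(268,200),(268,215),(262,250),(318,190),(340,240),(215,218),(300,95),(250,80)],side=[(300,195),(295,215),(348,255),(347,295),(310,298),(313,240),(316,170),(375,145),(435,118)]).items():
    P=cloud(F[n])
    for p in pts: print(n,p,P[p[1],p[0]].round(3))
E
```

```text
scene red [308 183   8  24  81] [[0.421, -0.042, -0.0], [0.431, 0.31, 0.125], [0.602, 0.336, 0.14]]
scene blue [292 209  23  18 293] [[0.407, 0.341, 0.074], [0.422, 0.402, 0.083], [0.434, 0.436, 0.101]]
scene blue [249 243  30  18 433] [[0.395, 0.554, 0.07], [0.42, 0.586, 0.081], [0.45, 0.607, 0.083]]
side red [290 208  11  21 127] [[0.427, 0.299, 0.087], [0.434, 0.306, 0.113], [0.445, 0.315, 0.138]]
side blue [226 189  22  11 158] [[0.402, 0.548, 0.001], [0.428, 0.575, 0.081], [0.484, 0.757, 0.084]]
side blue [264 207  36  29 241] [[0.421, 0.303, 0.069], [0.428, 0.38, 0.083], [0.44, 0.416, 0.1]]
scene (268, 200) [0.503 0.422 0.124]
scene (268, 215) [0.5   0.429 0.086]
scene (262, 250) [0.425 0.584 0.081]
scene (318, 190) [0.478 0.177 0.071]
scene (340, 240) [0.301 0.442 0.071]
scene (215, 218) [ 0.725  0.354 -0.001]
scene (300, 95) [0.311 0.637 0.427]
scene (250, 80) [0.724 0.145 0.365]
side (300, 195) [0.509 0.392 0.126]
side (295, 215) [0.427 0.297 0.127]
side (348, 255) [0.474 0.147 0.073]
side (347, 295) [0.365 0.021 0.074]
side (310, 298) [0.351 0.124 0.013]
side (313, 240) [0.355 0.129 0.154]
side (316, 170) [0.35  0.123 0.315]
side (375, 145) [0.77  0.397 0.22 ]
side (435, 118) [0.726 0.16  0.361]
```

View pics/crop1.png

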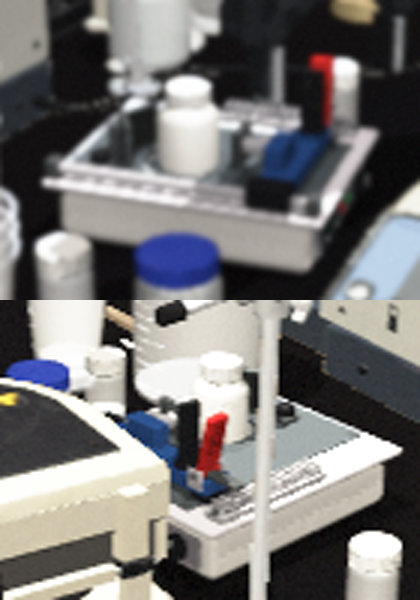

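Run:
```python
from h import *
F={n:pickle.load(open(n+'.pkl','rb')) for n in['scene','side']}
C={n:cloud(F[n]) for n in F}
# platform rim: bright near z=.06
allp=[]
for n in F:
    P=C[n];H=hsv(F[n]); m=(abs(P[...,2]-.06)<.006)&(P[...,0]>.33)&(P[...,0]<.7)&(P[...,1]>.25)&(P[...,1]<.56)
    Q=P[m]; allp.append(Q)
    print(n,len(Q),cv2.minAreaRect(Q[:,:2].astype(np.float32)*1000))
A=np.vstack(allp); print('both',cv2.minAreaRect(A[:,:2].astype(np.float32)*1000),np.median(A[:,2]))
# top view image of the region, colour by camera
img=np.zeros((600,800,3),np.uint8)
for n in F:
    P=C[n]; m=(P[...,2]>.045)&(P[...,2]<.16)&(P[...,0]>.35)&(P[...,0]<.7)&(P[...,1]>.27)&(P[...,1]<.55)
    Q=P[m];col=F[n]['image'][m][:,::-1]
    for q,c in zip(Q[np.argsort(Q[:,2])],col[np.argsort(Q[:,2])]):
        u=int((q[0]-.32)*2000);v=int((.56-q[1])*2000)
        if 0<=u<800 and 0<=v<600: cv2.circle(img,(u,v),3,tuple(map(int,c)),-1)
cv2.imwrite('pics/top.png',img)
# bottle cap: white z>.115
for n in F:
    P=C[n];H=hsv(F[n]); m=(P[...,2]>.07)&(P[...,2]<.15)&(P[...,0]>.46)&(P[...,0]<.56)&(P[...,1]>.35)&(P[...,1]<.47)&(H[...,2]>110)&(H[...,1]<60)
    print(n,'bottle',np.nanpercentile(P[m],[3,50,97],axis=0).round(3).tolist())
    m=(P[...,2]>.09)&(P[...,2]<.145)&(P[...,0]>.40)&(P[...,0]<.47)&(P[...,1]>.28)&(P[...,1]<.4)&(H[...,2]<60)
    print(n,'blackgrip',m.sum(),np.nanpercentile(P[m],[3,50,97],axis=0).round(3).tolist() if m.sum() else '')
    h,s,v=H[...,0],H[...,1],H[...,2]
    m=(((h<8)|(h>172))&(s>140)&(v>60))&(P[...,0]>.40)&(P[...,0]<.47)&(P[...,1]>.28)&(P[...,1]<.34)
    for z0 in(.085,.1,.115,.13):
        q=P[m&(abs(P[...,2]-z0)<.0075)]
        if len(q): print('  red z',z0,len(q),np.percentile(q,[5,50,95],axis=0)[:,:2].round(4).tolist())
# pole and rod
P=C['side']
for v in range(0,300,30):
    q=P[v,300:330]; q=q[(abs(q[:,0]-.353)<.03)&(abs(q[:,1]-.126)<.03)]
    if len(q): print('pole',v,np.median(q,0).round(3))
for u in range(280,440,15):
    q=P[100:190,u]; q=q[(q[:,1]<.25)&(q[:,2]>.25)&(q[:,0]>.2)]
    if len(q): print('rod',u,np.median(q,0).round(3))
P=C['scene']
q=P[0:60,470:520].reshape(-1,3);q=q[np.linalg.norm(q[:,:2],axis=1)<.4]
print('arm',np.nanpercentile(q,[2,50,98],axis=0).round(3).tolist())
for v in(2,20,45,80):
  q=P[v,285:420];q=q[(q[:,1]>.3)&(q[:,2]>.25)]
  if len(q):print('wrist',v,np.nanpercentile(q,[3,97],axis=0).round(3).tolist())
```

```text
scene 1276 ((504.97503662109375, 375.76422119140625), (244.182861328125, 198.64334106445312), 9.259048461914062)
side 1178 ((566.3479614257812, 370.03607177734375), (395.8327331542969, 200.19810485839844), 37.97917175292969)
both ((535.1610717773438, 408.109619140625), (314.4828186035156, 256.41656494140625), 9.415739059448242) 0.061453186142437236
scene bottle [[0.466, 0.394, 0.071], [0.503, 0.425, 0.101], [0.531, 0.468, 0.135]]
scene blackgrip 141 [[0.423, 0.335, 0.092], [0.432, 0.34, 0.116], [0.442, 0.344, 0.138]]
  red z 0.085 5 [[0.4261, 0.3154], [0.4277, 0.3159], [0.4296, 0.3194]]
  red z 0.1 9 [[0.4212, 0.3091], [0.4279, 0.3135], [0.4302, 0.3344]]
  red z 0.115 12 [[0.4206, 0.3092], [0.426, 0.3217], [0.4306, 0.3361]]
  red z 0.13 28 [[0.4212, 0.3062], [0.4335, 0.3092], [0.4444, 0.336]]
side bottle [[0.465, 0.381, 0.073], [0.509, 0.393, 0.11], [0.53, 0.459, 0.136]]
side blackgrip 114 [[0.422, 0.33, 0.092], [0.431, 0.333, 0.115], [0.441, 0.34, 0.139]]
  red z 0.085 21 [[0.4282, 0.3085], [0.437, 0.3125], [0.4457, 0.3327]]
  red z 0.1 27 [[0.4263, 0.3051], [0.4341, 0.3094], [0.443
[... 343 characters left out ...]
29 0.291]
pole 210 [0.353 0.13  0.224]
pole 240 [0.353 0.128 0.154]
pole 270 [0.353 0.129 0.081]
rod 280 [0.275 0.139 0.317]
rod 295 [0.312 0.142 0.318]
rod 310 [0.346 0.137 0.32 ]
rod 325 [0.354 0.1   0.324]
rod 340 [0.43  0.148 0.33 ]
rod 355 [0.474 0.152 0.335]
rod 370 [0.518 0.154 0.34 ]
rod 385 [0.565 0.157 0.344]
rod 400 [0.613 0.16  0.35 ]
rod 415 [0.663 0.162 0.356]
rod 430 [0.717 0.168 0.361]
arm [[0.027, 0.112, 0.454], [0.074, 0.158, 0.517], [0.126, 0.192, 0.573]]
wrist 2 [[0.219, 0.499, 0.568], [0.333, 0.647, 0.569]]
wrist 20 [[0.234, 0.559, 0.542], [0.336, 0.658, 0.544]]
wrist 45 [[0.249, 0.597, 0.504], [0.338, 0.647, 0.508]]
wrist 80 [[0.261, 0.607, 0.45], [0.317, 0.643, 0.454]]
```

View pics/top.png

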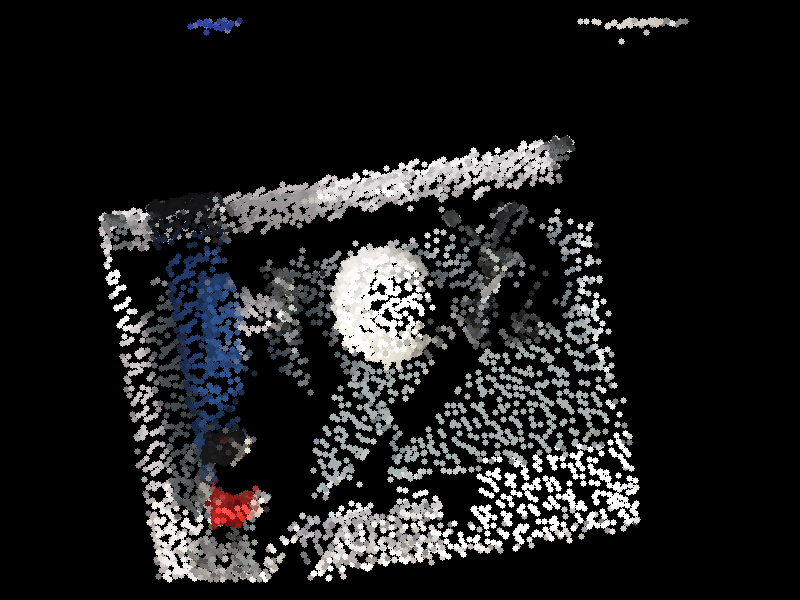

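```bash
cat >> h.py <<'E'
YAW=.1616; X=np.array([np.cos(YAW),np.sin(YAW),0]); Y=np.array([-X[1],X[0],0]); G=np.array([.433,.3255,.12])
from scipy.spatial.transform import Rotation as Ro
def ori(half,tilt): # tilt>0: wrist leans to -x of the shaker
    R=Ro.from_euler('z',YAW+half*np.pi)*Ro.from_euler('x',np.pi)
    R=Ro.from_rotvec(-tilt*Y)*R
    return R.as_euler('xyz').tolist(), R.as_matrix()[:,2]
E
python3 - <<'E'
from h import *
from plant import robot
F={n:pickle.load(open(n+'.pkl','rb')) for n in['scene','side']}
P=cloud(F['scene']);Q=cloud(F['side'])
for A,pts in((P,[(410,185),(370,205),(410,225),(375,60),(372,20),(378,105)]),(Q,[(240,210),(270,230),(255,260)])):
    for p in pts: print(p,A[p[1],p[0]].round(3))
for half in(0,1,-1):
  for tilt in(0,.2,.3):
    o,z=ori(half,tilt)
    for dz,dx in((.12,0),(0,0),(0,.09)):
      q=robot.inverse_kinematics((G+.008*z+[0,0,dz]+dx*X).tolist(),o)
      print(half,tilt,dz,dx,None if q is None else np.round(q,2))
E
```

```text
(410, 185) [0.185 0.316 0.185]
(370, 205) [0.248 0.406 0.156]
(410, 225) [0.157 0.4   0.124]
(375, 60) [0.35  0.129 0.437]
(372, 20) [ 0.67  -0.783  0.514]
(378, 105) [ 0.615 -0.79   0.144]
(240, 210) [0.267 0.284 0.184]
(270, 230) [0.286 0.19  0.17 ]
(255, 260) [0.244 0.182 0.114]
0 0 0.12 0 [-1.16  0.28  0.53  1.89 -0.17  1.02 -1.96]
0 0 0 0 [-1.12  0.44  0.51  2.   -0.31  0.77 -1.84]
0 0 0 0.09 [-1.01  0.56  0.52  1.81 -0.35  0.86 -1.74]
0 0.2 0.12 0 [-1.24  0.19  0.53  2.    0.01  0.8  -2.15]
0 0.2 0 0 [-1.23  0.39  0.55  2.12 -0.19  0.53 -1.98]
0 0.2 0 0.09 [-1.1   0.5   0.54  1.94 -0.29  0.6  -1.82]
0 0.3 0.12 0 [-1.29  0.16  0.53  2.06  0.14  0.7  -2.28]
0 0.3 0 0 [-1.31  0.37  0.6   2.18 -0.1   0.4  -2.09]
0 0.3 0 0.09 [-1.16  0.48  0.58  2.   -0.25  0.47 -1.87]
1 0 0.12 0 [-0.65  0.27 -0.09  1.86  0.03  1.02  0.98]
1 0 0 0 [-0.64  0.41 -0.11  1.97  0.06  0.76  0.95]
1 0 0 0.09 [-0.57  0.52 -0.1   1.78  0.07  0.84  1.03]
1 0.2 0.12 0 [-0.75  0.19 -0.04  1.98  0.17  0.82  0.84]
1 0.2 0 0 [-0.75  0.35 -0.04  2.09  0.25  0.55  0.74]
1 0.2 0 0.09 [-0.66  0.46 -0.05  1.91  0.21  0.61  0.87]
1 0.3 0.12 0 [-0.81  0.16 -0.01  2.03  0.28  0.73  0.73]
1 0.3 0 0 [-0.84  0.33  0.02  2.15  0.41  0.45  0.57]
1 0.3 0 0.09 [-0.72  0.43  0.    1.98  0.33  0.5   0.74]
-1 0 0.12 0 [-0.65  0.27 -0.09  1.86  0.03  1.02  0.98]
-1 0 0 0 [-0.64  0.41 -0.11  1.97  0.06  0.76  0.95]
-1 0 0 0.09 [-0.57  0.52 -0.1   1.78  0.07  0.84  1.03]
-1 0.2 0.12 0 [-0.75  0.19 -0.04  1.98  0.17  0.82  0.84]
-1 0.2 0 0 [-0.75  0.35 -0.04  2.09  0.25  0.55  0.74]
-1 0.2 0 0.09 [-0.66  0.46 -0.05  1.91  0.21  0.61  0.87]
-1 0.3 0.12 0 [-0.81  0.16 -0.01  2.03  0.28  0.73  0.73]
-1 0.3 0 0 [-0.84  0.33  0.02  2.15  0.41  0.45  0.57]
-1 0.3 0 0.09 [-0.72  0.43  0.    1.98  0.33  0.5   0.74]
```

Run:
```python
from h import *
from plant import robot
o,z=ori(0,0)
robot.goto((G+.008*z+[0,0,.10]).tolist(),o)
s=robot.sense(); print(s['t'],s['tcp_pos'],s['joint_pos'],s['wrist_force'],s['torque'])
for n in['side','wrist']:
    f=robot.grab_frame(n); pickle.dump(f,open(n+'2.pkl','wb'))
a=pickle.load(open('side2.pkl','rb'))['image'];b=pickle.load(open('wrist2.pkl','rb'))
cv2.imwrite('pics/hover.png',cv2.resize(np.hstack([a,b['image']])[...,::-1],(800,300)))
f=b;P=cloud(f);H=hsv(f);h,s_,v=H[...,0],H[...,1],H[...,2]
m=((h<8)|(h>172))&(s_>140)&(v>60)
k,l,st,_=cv2.connectedComponentsWithStats(m.astype(np.uint8))
for i in range(1,k):
    if st[i,4]>60: print('red',st[i],[((np.nanpercentile(P[l==i]-G,p,axis=0))@np.c_[X,Y,[0,0,1]]).round(4).tolist() for p in(5,50,95)])
```

```text
1.7333 [0.43274183 0.32628414 0.21200946] [-1.15438482  0.30423103  0.53360618  1.91014255 -0.18542697  0.97531861
 -1.94368835] [ 0.8526768   0.06758324 -0.7066041 ] [-0.00553269  0.00486301  0.02589003]
red [ 291  186   34   54 1177] [[-0.0057, -0.0226, -0.033], [0.0066, -0.0165, 0.0027], [0.0158, -0.0094, 0.019]]
```

View pics/hover.png

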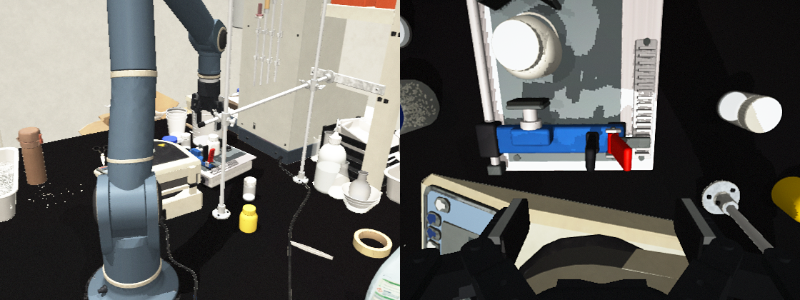

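Run:
```python
from h import *
f=pickle.load(open('wrist2.pkl','rb'));P=cloud(f);L=(P-G)@np.c_[X,Y,[0,0,1]];H=hsv(f)
near=(abs(L[...,0])<.05)&(abs(L[...,1])<.05)
red=((H[...,0]<8)|(H[...,0]>172))&(H[...,1]>140)
for nm,m in(('lever',near&red),('grip',near&~red&(H[...,2]<70)&(L[...,1]>0))):
    for lo,hi in((-.02,0),(0,.015),(.015,.025)):
        q=L[m&(L[...,2]>lo)&(L[...,2]<hi)]
        if len(q)>5: print(nm,lo,len(q),np.percentile(q,[2,50,98],axis=0).round(4).tolist())
# bar edges and yaw from blue
m=(abs(L[...,0])<.05)&(H[...,0]>95)&(H[...,0]<130)&(H[...,1]>110)&(L[...,2]<-.02)&(L[...,1]>-.06)&(L[...,1]<.15)
q=L[m];print('bar',np.percentile(q,[1,50,99],axis=0).round(4).tolist())
# bottle cap, pad
m=(H[...,1]<60)&(H[...,2]>150)&(L[...,2]>.005)&(L[...,0]>.03)&(L[...,0]<.15)&(abs(L[...,1]-.07)<.05)
print('cap',np.percentile(L[m],[2,50,98],axis=0).round(4).tolist())
# platform yaw: rail slots/white rim right edge
m=(abs(P[...,2]-.06)<.006)&(H[...,2]>120)&(L[...,1]<-.02)&(L[...,1]>-.09)&(L[...,0]>.0)&(L[...,0]<.12)
for x0 in(.02,.05,.08,.11):
    q=L[m&(abs(L[...,0]-x0)<.006)]
    if len(q):print('rim',x0,np.percentile(q[:,1],[1,5]).round(4))
```

```text
lever -0.02 275 [[-0.0047, -0.0199, -0.0196], [0.008, -0.0138, -0.0092], [0.0145, -0.011, -0.0005]]
lever 0 241 [[-0.0045, -0.0228, 0.0004], [0.0083, -0.0173, 0.0079], [0.0145, -0.0153, 0.0145]]
lever 0.015 385 [[-0.0059, -0.0253, 0.0152], [0.0051, -0.0216, 0.0181], [0.014, -0.0182, 0.0197]]
grip -0.02 117 [[0.0007, 0.0061, -0.0192], [0.0135, 0.0094, -0.011], [0.0144, 0.0146, -0.0004]]
grip 0 129 [[-0.0035, 0.0062, 0.0003], [0.0131, 0.0104, 0.01], [0.0145, 0.015, 0.0146]]
grip 0.015 397 [[-0.0063, 0.0067, 0.0162], [0.005, 0.0103, 0.0191], [0.0139, 0.0141, 0.0207]]
bar [[-0.0087, -0.0209, -0.0508], [0.0096, 0.0513, -0.0382], [0.0217, 0.1123, -0.0201]]
cap [[0.0795, 0.0505, 0.0126], [0.0961, 0.0667, 0.0141], [0.1121, 0.0829, 0.0156]]
rim 0.02 [-0.0611 -0.0601]
rim 0.05 [-0.0607 -0.0594]
rim 0.08 [-0.0603 -0.0592]
rim 0.11 [-0.06   -0.0587]
```

```bash
sed -i 's/^YAW=.*/&\nG=G+.0035*X/' h.py
python3 - <<'E'
from h import *
from plant import robot
o,z=ori(0,0); B=np.c_[X,Y,[0,0,1]]
def rep(tag):
    s=robot.sense(); print(tag,round(s['t'],2),((s['tcp_pos']-G)@B).round(4),(s['wrist_force']@B).round(2),round(s['opening'],3),s['gripper_force']); return s
T=G+.008*z
robot.move_straight((T+[0,0,.10]).tolist()); rep('shift')
robot.grip(0.75)
print(robot.move_straight((T+[0,0,.0]).tolist(),vel=.08,contact_N=6)); rep('down')
robot.grip(0.0,strength=30); rep('grip')
robot.sleep(.3); rep('grip')
f=robot.grab_frame('wrist'); pickle.dump(f,open('wrist3.pkl','wb')); cv2.imwrite('pics/w3.png',f['image'][...,::-1])
E
```

```text
shift 2.08 [0.0003 0.0002 0.092 ] [-0.62 -0.34  1.12] 0.999 0.0
False
down 3.83 [ 0.0004  0.0002 -0.0075] [0.5  1.06 0.46] 0.748 0.0
grip 4.23 [ 0.001   0.0001 -0.0066] [ 0.35 -0.67  6.13] 0.343 35.07160663604736
grip 4.53 [ 0.001   0.0001 -0.0066] [ 0.26 -0.78  6.03] 0.343 35.0645112991333
```

View pics/w3.png

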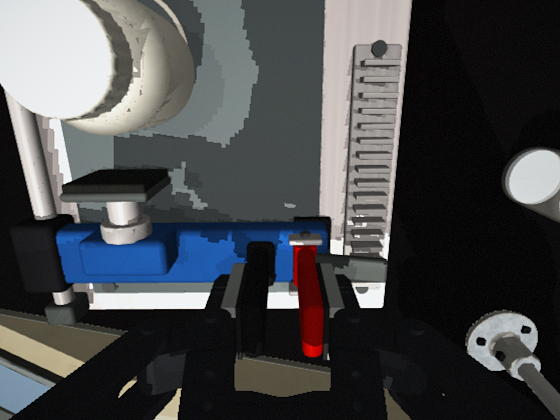

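Run:
```python
from h import *
from plant import robot
B=np.c_[X,Y,[0,0,1]]
s=robot.sense(); p0=np.array(s['tcp_pos']); f0=np.array(s['wrist_force'])@B; d=0; print(f0)
while d<.095:
    d+=.004 if d<.04 else .002
    robot.move_straight((p0+d*X).tolist(),vel=.02)
    fs=[]
    for _ in range(3): s=robot.sense(); fs.append(s['wrist_force']@B); robot.sleep(.02)
    F=np.mean(fs,0)-f0; print(round(s['t'],2),((s['tcp_pos']-p0)@B*1000).round(2),F.round(2),round(s['opening'],3))
    if F[0]<-8.5 or abs(F).max()>25: break
f=robot.grab_frame('scene'); pickle.dump(f,open('scene4.pkl','wb'));
```

```text
[-0.71569382 -0.78130933  5.91961695]
5.03 [4.33 0.05 0.07] [-0.01  0.5  -4.85] 0.347
5.42 [8.59 0.06 0.03] [ 0.07  1.21 -4.04] 0.346
5.83 [12.49  0.08  0.05] [ 0.63  1.3  -3.85] 0.346
6.22 [16.44  0.09  0.04] [-0.18  1.33 -4.16] 0.344
6.62 [20.22  0.13  0.06] [-0.25  1.44 -3.32] 0.346
7.03 [24.21  0.15  0.05] [-0.57  1.88 -2.61] 0.344
7.42 [28.23  0.19  0.04] [-0.7   1.69 -2.7 ] 0.347
7.83 [32.27  0.21  0.05] [-0.98  2.49 -2.91] 0.344
8.22 [36.27  0.22  0.05] [-0.78  2.84 -2.14] 0.347
8.62 [4.024e+01 2.100e-01 4.000e-02] [-0.88  3.21 -2.71] 0.344
8.93 [4.14e+01 2.70e-01 3.00e-02] [-3.17  3.84 -0.31] 0.344
9.22 [4.272e+01 2.400e-01 2.000e-02] [-5.24  2.79  1.17] 0.346
9.53 [4.416e+01 2.900e-01 3.000e-02] [-6.83  2.39  2.73] 0.346
9.82 [45.51  0.28 -0.  ] [-8.98  2.28  3.79] 0.343
```

Run:
```python
from h import *
from plant import robot
f=robot.grab_frame('wrist'); pickle.dump(f,open('wrist4.pkl','wb'))
g=pickle.load(open('scene4.pkl','rb'))
cv2.imwrite('pics/s4.png',np.hstack([cv2.resize(g['image'][175:250,215:325],(440,300),interpolation=cv2.INTER_CUBIC),cv2.resize(f['image'],(360,300))])[...,::-1])
P=cloud(g);H=hsv(g);L=(P-[.505,.376,0])@np.c_[X,Y,[0,0,1]]
for nm,(A,HH) in dict(scene=(L,H),wrist=((cloud(f)-[.505,.376,0])@np.c_[X,Y,[0,0,1]],hsv(f))).items():
    m=(HH[...,1]<60)&(HH[...,2]>130)&(A[...,2]>.122)&(A[...,2]<.14)&(A[...,0]>-.02)&(A[...,0]<.1)&(abs(A[...,1]-.03)<.06)
    print(nm,'cap',m.sum(),np.percentile(A[m],[2,50,98],axis=0).round(4).tolist())
    m=(HH[...,2]<60)&(A[...,2]>.08)&(A[...,2]<.115)&(A[...,0]>.03)&(A[...,0]<.12)&(abs(A[...,1]-.03)<.06)
    if m.sum()>5: print(nm,'V',m.sum(),np.percentile(A[m],[2,50,98],axis=0).round(4).tolist())
```

```text
scene cap 129 [[0.0171, 0.0165, 0.1233], [0.0321, 0.0396, 0.1335], [0.0515, 0.05, 0.1367]]
scene V 27 [[0.0516, 0.0383, 0.0804], [0.0622, 0.056, 0.0867], [0.0766, 0.0721, 0.0986]]
wrist cap 11056 [[0.0215, 0.0129, 0.1326], [0.0386, 0.029, 0.1341], [0.0541, 0.0454, 0.1354]]
wrist V 3665 [[0.054, 0.0017, 0.081], [0.0659, 0.0312, 0.098], [0.0833, 0.0618, 0.1056]]
```

View pics/s4.png

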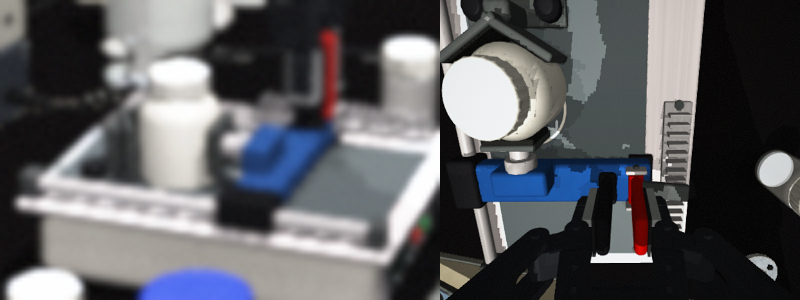

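Run:
```python
from h import *
from plant import robot
B=np.c_[X,Y,[0,0,1]]
o,z=ori(0,0); T=G+.008*z
s=robot.sense(); p0=np.array(s['tcp_pos'])-.0455*X; f0=np.array([-.72,-.78,5.92]); d=.048
while d<.066:
    robot.move_straight((p0+d*X).tolist(),vel=.015)
    fs=[]
    for _ in range(4): s=robot.sense(); fs.append(s['wrist_force']@B); robot.sleep(.02)
    F=np.mean(fs,0)-f0; a=((s['tcp_pos']-p0)@B*1000).round(2); print(round(s['t'],2),round(d,4),a,F.round(2),round(s['opening'],3))
    if F[0]<-15.6 or a[0]>51.7: break
    d+=max(.0007,min(.002,(51.8-a[0])/1000))
```

```text
10.24 0.048 [4.552e+01 3.000e-02 1.000e-02] [-8.75  1.91  4.1 ] 0.342
10.59 0.05 [ 4.686e+01  3.000e-02 -1.000e-02] [-10.07   1.86   5.75] 0.34
10.94 0.052 [ 4.824e+01  4.000e-02 -0.000e+00] [-11.61   1.49   6.88] 0.347
11.29 0.054 [ 4.964e+01  4.000e-02 -3.000e-02] [-13.51   1.79   8.54] 0.347
11.64 0.056 [ 5.097e+01  5.000e-02 -5.000e-02] [-14.32   0.65   9.49] 0.348
11.96 0.0568 [ 5.153e+01  6.000e-02 -5.000e-02] [-15.89   1.24  10.15] 0.34
```

Run:
```python
from h import *
from plant import robot
B=np.c_[X,Y,[0,0,1]]
robot.grip(0.75); robot.sleep(.4)
s=robot.sense(); print(s['t'],s['opening'],s['gripper_force'],(s['wrist_force']@B).round(2))
f=robot.grab_frame('wrist'); pickle.dump(f,open('wrist5.pkl','wb'))
p=np.array(s['tcp_pos'])
print(robot.move_straight((p+[0,0,.11]).tolist(),vel=.08,contact_N=8)); 
g=robot.grab_frame('wrist'); h=robot.grab_frame('side'); pickle.dump((f,g,h),open('f5.pkl','wb'))
s=robot.sense(); print(s['t'],s['tcp_pos'])
O=[.505,.376,0]
for nm,F in(('before',pickle.load(open('wrist2.pkl','rb'))),('pressed',pickle.load(open('wrist4.pkl','rb'))),('rel',f),('up',g)):
    A=(cloud(F)-O)@B;H=hsv(F)
    red=((H[...,0]<8)|(H[...,0]>172))&(H[...,1]>140)&(abs(A[...,1]+.05)<.05)&(A[...,2]>.06)
    q=A[red&(A[...,2]>.13)]; print(nm,'lever top',len(q),np.percentile(q,[2,50,98],axis=0)[:,:2].round(4).tolist() if len(q) else '')
    m=(H[...,1]<60)&(H[...,2]>130)&(A[...,2]>.122)&(A[...,2]<.14)&(A[...,0]>-.02)&(A[...,0]<.1)&(abs(A[...,1]-.03)<.06)
    print('  cap',np.percentile(A[m],[2,50,98],axis=0).round(4).tolist())
cv2.imwrite('pics/w5.png',cv2.resize(np.hstack([g['image'],f['image']])[...,::-1],(800,300)))
```

```text
12.8083 0.748145928585583 0.0 [0.25 0.03 0.35]
False
14.4833 [0.49330166 0.33563137 0.2228674 ]
before lever top 471 [[-0.085, -0.0635], [-0.0738, -0.0593], [-0.0648, -0.0556]]
  cap [[-0.0002, 0.0122, 0.1322], [0.0169, 0.0283, 0.1341], [0.033, 0.0446, 0.1356]]
pressed lever top 1323 [[-0.0383, -0.0529], [-0.0259, -0.0489], [-0.0187, -0.0454]]
  cap [[0.0215, 0.0129, 0.1326], [0.0386, 0.029, 0.1341], [0.0541, 0.0454, 0.1354]]
rel lever top 1366 [[-0.0361, -0.0633], [-0.0242, -0.0587], [-0.0166, -0.055]]
  cap [[0.0218, 0.0129, 0.1327], [0.0387, 0.029, 0.1342], [0.0542, 0.0453, 0.1354]]
up lever top 422 [[-0.0362, -0.0636], [-0.0258, -0.059], [-0.017, -0.055]]
  cap [[0.0212, 0.013, 0.1321], [0.0381, 0.0291, 0.1342], [0.0541, 0.0455, 0.1356]]
```

View pics/w5.png

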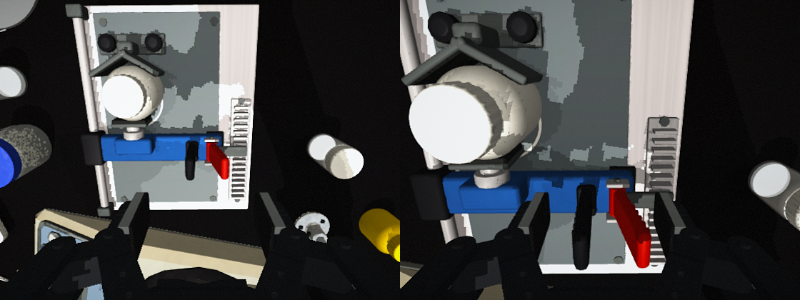

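```bash
python3 -c "
from plant import robot
print(robot.close_job())"
```

```text
the job is handed in; nothing more can be done
None
```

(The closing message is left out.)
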